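# Fold down the contact flaps of a connector checking jig in one sweep

## Robot

A 7-joint arm with a two-finger parallel gripper is mounted at the origin on the work surface. World frame = base frame: x ahead of the robot, y to its left, z up, the work surface at z = 0. Lengths are in m, angles in rad, forces in N, time in s.
With the tool pointing down it reaches from about 0.425 to 0.925 m from the base axis. Payload 6.8 kg.
Tool frame: the origin (TCP) lies between the finger pads, 19 mm behind the fingertips; this is the grasp point; z points along the fingers, y is the line along which they close (so a half turn about z gives the same grasp; the last joint's range is limited). The gripper opens to 88 mm and grips with 3 to 60 N. Pads are 20 mm wide; open, the fingers measure 115 mm over their backs; the gripper's body (75 mm by 178 mm) begins 61 mm behind the grasp point.
Start: joints at [1.065, 0.477, 0.022, 1.555, -0.011, 1.109, -0.083], TCP at [0.261, -0.622, 0.241] pointing down, gripper open.
Joint ranges: [-2.96, 2.96], [-0.34, 2.1], [-1.41, 1.46], [0.24, 2.44], [-1.37, 4.51], [0.17, 1.92], [-2.96, 2.96]. Speed limits (rad/s): [2.39, 2.39, 3.14, 3.14, 3.14, 3.14, 3.14].

## Interface

Orientations are given as a unit quaternion [w, x, y, z].
In Python, from bench import ctrl gives the robot as it stands.
- The arm moves only by the tool drive_tool, never from a script. Its argument "targets" is text: rows parted by semicolons, each of 7 numbers parted by spaces: the turn, a rotation vector about the tool's x, y, z in units of 4 degrees (1.0 is 4 degrees), then the shift along the tool's x, y, z in units of 20 mm (1.0 is 20 mm), then the closure, from 0 (fully open) to 1 (shut). In form: ax ay az x y z grip; .... A call has 1 to 10 rows; each row shifts and turns the commanded pose from where the row before left it, along the tool's axes as they then stand; what a row does not reach is not made up. A row lasts 1/8 s, in which the tool goes at most 62.5 mm and 10.7 degrees, less where a joint would pass 70% of its speed; a pose out of reach is approached as far as the arm can. A call with a number of a shift or a turn outside -1 to 1 is refused whole. A call with a gripper value outside its range is refused whole. The fingers move at their own pace and stop on an object; "grip_force" is the grip in N (left out, the last holds). Time passes only in rows, so rows that do not move let the fingers close. It gives the time, the measured TCP pose, the force, the opening and the grip force at its end, in the units of the state.
- ctrl.get_state(): the state, without advancing time (a new reading comes with each control period).
- ctrl.grab_frame(name): name is "side" or "top" or "wrist"; returns a dict with "frame" (400x640x3 uint8, red, green, blue), "intrinsics" (3x3 intrinsics, pixels), "R" (3x3) and "t" (3): a world point X has camera coordinates R X + t; the wrist camera has in their place "T_tool_cam" (4x4, takes a point from camera to tool coordinates, whose origin is the TCP and whose axes are the flange's). Camera axes: x right, y down, z forward; pixel columns grow to the right and rows downward; lengths in m; the calibration is good to about 2 mm. A picture is of the moment at which its call begins: read the wrist's pose just before it. There is no depth.
- ctrl.sign_off(): hands the job in; it is judged then, once.
Trained networks look in a picture, given as the dict that the camera call returned (one of the last four; its "shot" number tells which), for a name from the list of things; names that differ only in an ending like _2 or _b are one class to them, and where a whole thing is asked for, a point or a joint stands for the part that bears it (a point fixed in the world has none). Each returns a list of dicts, best first, with "score" (0 to 1); they miss things now and then, are a little off and sometimes report something else, mostly with a low value. They report only what shows in the picture. A call takes as long as a camera call.
- ctrl.find_in(picture, target): "extent" ([left, top, right, bottom] in pixels, round what is visible of it).
- ctrl.mark_of(picture, target): "at" ([column, row] in pixels: a listed point, or the origin of a listed thing).
The state is a dict: "time": time; "joint_positions": joint angles; "joint_vel": joint speeds; "joint_efforts": joint torques, N m; "tcp_pos": TCP position; "orientation": TCP orientation; "wrist_force": force on the tool from outside, world axes, zero at the start; "torque": the same for the moment, N m; "opening": finger opening in m; "grip_force": force on a finger pad.
Only numpy, scipy, OpenCV 4.12 (cv2) and the standard library are available. Lean on these libraries where they do the work, as an engineer would, in place of code of your own. Each camera call takes 0.05 s, during which the arm holds its last target. There are 200 camera calls.

## Task

Close the checking jig for the next test: with the fingertips, and without gripping anything, trace lightly along the curved row of five upright steel flaps, from the end with the dowel to the other end, so that each flap in turn is folded down flat over its connector. Do it in one pass, staying low along the row until the last flap is down, then come clear. The jig lies loose: do not shift or lift it or press hard on it, and leave the other things on and around it where they are.

Things in the scene. Friction and masses are not known exactly. Their poses are not given: they have to be found in the camera images.
- jig: Loose black-anodised plate 150 (x) x 280 (y) x 12 mm, 1.4 kg, lying on the table. Origin: centre of its underside. On it a curved row of five hinged steel flaps, each by a white connector seated in the jig: an arc of radius 150 mm about the jig point (-105, 0) mm, bulging to the jig's +x, flap 1 at its +y end. Fixed parts, but for the flaps and dowel, are at most 30.5 mm above the table.
- row_start (a point): Point on the line of the row, 28 mm above the table (hinge height), 45 mm along the arc before the hinge of flap 1; only bare plate (top 12 mm above the table) lies below it. A fixed upright steel dowel, 12 mm thick, 30 mm above the plate, marks this end; it stands in the plate's corner about 50 mm outside the row's line.
- row_end (a point): Point on the line of the row, at hinge height, 45 mm along the arc beyond the hinge of flap 5, over bare plate; the folded flap 5 reaches 30 mm of the way to it.
- row_1 (a point): Middle of the hinge of flap 1, fixed on the jig, 28 mm above the table. Neighbouring hinges are 42 mm apart along the arc. The hinge pin is level and square to the row; the two cheeks beside the flap rise only 2 mm above it.
- flap_1 (a joint): Angle of flap 1 (1 nearest the dowel, 5 last): steel, 24 mm wide across the row, 30 long, 3 thick. 0 = upright, at its stop; 1.5 rad = flat over its connector, top 29.5 mm above the table. It folds only along the row towards the flap 5 end, against light friction (0.012 N m), and stays where it is left. At the start 0 to 0.3 rad.
- row_2 (a point): Middle of the hinge of flap 2, fixed on the jig, 28 mm above the table. Neighbouring hinges are 42 mm apart along the arc. The hinge pin is level and square to the row; the two cheeks beside the flap rise only 2 mm above it.
- flap_2 (a joint): Angle of flap 2 (1 nearest the dowel, 5 last): steel, 24 mm wide across the row, 30 long, 3 thick. 0 = upright, at its stop; 1.5 rad = flat over its connector, top 29.5 mm above the table. It folds only along the row towards the flap 5 end, against light friction (0.012 N m), and stays where it is left. At the start 0 to 0.3 rad.
- row_3 (a point): Middle of the hinge of flap 3, fixed on the jig, 28 mm above the table. Neighbouring hinges are 42 mm apart along the arc. The hinge pin is level and square to the row; the two cheeks beside the flap rise only 2 mm above it.
- flap_3 (a joint): Angle of flap 3 (1 nearest the dowel, 5 last): steel, 24 mm wide across the row, 30 long, 3 thick. 0 = upright, at its stop; 1.5 rad = flat over its connector, top 29.5 mm above the table. It folds only along the row towards the flap 5 end, against light friction (0.012 N m), and stays where it is left. At the start 0 to 0.3 rad.
- row_4 (a point): Middle of the hinge of flap 4, fixed on the jig, 28 mm above the table. Neighbouring hinges are 42 mm apart along the arc. The hinge pin is level and square to the row; the two cheeks beside the flap rise only 2 mm above it.
- flap_4 (a joint): Angle of flap 4 (1 nearest the dowel, 5 last): steel, 24 mm wide across the row, 30 long, 3 thick. 0 = upright, at its stop; 1.5 rad = flat over its connector, top 29.5 mm above the table. It folds only along the row towards the flap 5 end, against light friction (0.012 N m), and stays where it is left. At the start 0 to 0.3 rad.
- row_5 (a point): Middle of the hinge of flap 5, fixed on the jig, 28 mm above the table. Neighbouring hinges are 42 mm apart along the arc. The hinge pin is level and square to the row; the two cheeks beside the flap rise only 2 mm above it.
- flap_5 (a joint): Angle of flap 5 (1 nearest the dowel, 5 last): steel, 24 mm wide across the row, 30 long, 3 thick. 0 = upright, at its stop; 1.5 rad = flat over its connector, top 29.5 mm above the table. It folds only along the row towards the flap 5 end, against light friction (0.012 N m), and stays where it is left. At the start 0 to 0.3 rad.
- spare_a: Bystander: loose white connector housing, 26 x 22 x 22 mm, standing on the jig plate (top 34 mm above the table) inside the bow of the row, its centre about 48 mm from the row's line. Origin: centre of its underside.
- spare_b: Bystander: loose white connector housing, 26 x 22 x 22 mm, standing on the jig plate (top 34 mm above the table) inside the bow of the row, its centre about 48 mm from the row's line. Origin: centre of its underside.
- gauge: Bystander: loose steel gauge block, 30 x 45 x 30 mm high, on the table beside the jig's -x edge. Origin: centre of its underside.
- oil: Bystander: small bottle, 42 mm thick, 85 mm high, on the table beyond or beside the jig. Origin: centre of its underside.
- can: Bystander: small can, 52 mm thick, 70 mm high, on the table beyond or beside the jig. Origin: centre of its underside.
- jar: Bystander: small jar, 52 mm thick, 55 mm high, on the table beyond or beside the jig. Origin: centre of its underside.
- driver: Bystander: screwdriver lying on the table to the left of the jig.

How it is judged:
On the way, in this order (a step that is already met when the one before it is completed fails the run):
1. flap 1 is folded down (value of joint flap_1 above 1.1 rad), for 0.05 s.
2. flap 2 is folded down (value of joint flap_2 above 1.1 rad), for 0.05 s.
3. flap 3 is folded down (value of joint flap_3 above 1.1 rad), for 0.05 s.
4. flap 4 is folded down (value of joint flap_4 above 1.1 rad), for 0.05 s.
5. flap 5 is folded down (value of joint flap_5 above 1.1 rad), for 0.05 s.
At the end, for the whole second after the job is handed in: All five flaps are folded down (joint over 1.1 rad of 1.5) and at rest; the jig lies level on the table, neither end of its row shifted by 20 mm or more; every other loose thing is within 20 mm of where it started (value of joint each of flap_1, flap_2, flap_3, flap_4, flap_5 above 1.1 rad and velocity of joint each of flap_1, flap_2, flap_3, flap_4, flap_5 below 0.1 rad/s and distance of each of row_1, row_5, spare_a, spare_b, gauge, oil, can, jar, driver from where it was at the start of the episode below 0.02 m and height (world z) of jig below 0.012 m and angle between jig's own z axis and vertical below 0.05 rad and linear speed of jig below 0.01 m/s); the robot touches nothing.
It fails at once if the jig is shifted by more than 20 mm or lifted by more than 12 mm (distance of any of row_1, row_5 from where it was at the start of the episode above 0.02 m or height (world z) of jig above 0.012 m).
It fails at once if a loose bystander is moved by more than 20 mm (distance of any of spare_a, spare_b, gauge, oil, can, jar, driver from where it was at the start of the episode above 0.02 m).
It fails at once if the fingers press on the jig or its flaps with more than 25 N (contact force between the fingers and jig above 25 N).
It fails at once if with some flaps folded and the last one not yet, the fingers leave the row (TCP more than 130 mm above the jig's underside) (value of joint any of flap_1, flap_2, flap_3, flap_4, flap_5 above 1.1 rad and not (value of joint flap_5 above 1.1 rad) and z of the grasp point in the frame of jig above 0.13 m).
It also fails if it takes over 40 s, if anything falls off the work surface, if the arm or the gripper's body presses on something with over 40 N, if the wrist force passes 120 N, or if a joint passes its speed limit or range.

## Working session

There is one attempt and no reset: what is moved stays moved. The work goes in short steps, Python scripts to look and compute and a tool call to move; the robot and the scene stay as the last step left them, time stands still between calls to the robot, and variables do not carry over. Pictures are saved under pics/ and viewed, at most 10 in all, crops included, and the job is handed in when it is done.

Besides the shell and the picture viewer there is one more tool, called as a command line: name --argument value ..., lists and objects as JSON in quotes. drive_tool: Moves the arm, as the interface text tells. Its arguments: {"type":"object","properties":{"targets":{"type":"string"},"grip_force":{"type":"number"}},"required":["targets"]}

```bash
mkdir -p pics
cat > h.py <<'E'
from bench import ctrl
import numpy as np, cv2
def look(n,ts):
    p=ctrl.grab_frame(n); out={}
    for t in ts:
        out[t]=[(np.round(d['at'],1).tolist(),round(d['score'],2)) for d in ctrl.mark_of(p,t)]
    return p,out
E
python3 - <<'E'
from h import *
s=ctrl.get_state(); print({k:np.round(s[k],3).tolist() for k in ['time','tcp_pos','orientation','opening','wrist_force']})
for n in ['top','side']:
    p,o=look(n,['row_1','row_start','row_end','jig','spare_a'])
    cv2.imwrite(f'pics/{n}.png',p['frame'][:,:,::-1])
    for k,v in o.items(): print(n,k,v)
    print(p['intrinsics'],p['R'],p['t'])
E
```

```text
{'time': 0.0, 'tcp_pos': [0.261, -0.622, 0.24], 'orientation': [-0.001, 0.98, 0.198, -0.0], 'opening': 0.088, 'wrist_force': [0.097, -0.203, 1.059]}
top row_1 [([302.7, 215.4], 0.87), ([261.5, 200.7], 0.7), ([292.2, 203.1], 0.67), ([277.9, 202.1], 0.66), ([247.3, 204.0], 0.6)]
top row_start [([233.0, 212.6], 0.65)]
top row_end [([314.2, 230.5], 0.78)]
top jig [([280.0, 219.5], 0.69)]
top spare_a [([282.4, 220.6], 0.47), ([180.7, 165.7], 0.46), ([268.3, 217.2], 0.39), ([262.2, 202.3], 0.19)]
[[451.37323462   0.         317.33575133]
 [  0.         451.37323462 189.88173951]
 [  0.           0.           1.        ]] [[-0.02318943 -0.9996583   0.01206375]
 [-0.99661776  0.02216395 -0.07913154]
 [ 0.07883712 -0.01385796 -0.99679118]] [0.00809973 0.61557998 1.20386358]
side row_1 [([316.8, 233.1], 0.72), ([304.5, 244.7], 0.7), ([338.7, 222.4], 0.68), ([327.0, 225.8], 0.56), ([302.1, 259.9], 0.55)]
side row_start [([296.6, 269.2], 0.7)]
side row_end [([359.7, 226.6], 0.58)]
side jig [([330.8, 251.0], 0.9)]
side spare_a [([335.5, 245.6], 0.47), ([323.2, 257.4], 0.45)]
[[383.67177717   0.         321.95903941]
 [  0.         383.67177717 200.10198555]
 [  0.           0.           1.        ]] [[-0.84222747 -0.53911649 -0.002509  ]
 [-0.3935752   0.61802475 -0.68054682]
 [ 0.36844464 -0.57218775 -0.7327003 ]] [0.52975988 0.27556519 0.87574762]
```

View pics/top.png

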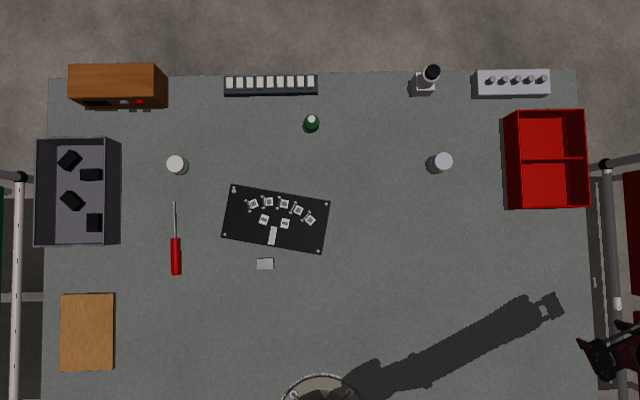

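```bash
cat >> h.py <<'E'
from scipy.optimize import least_squares
def P(p): 
    return p['intrinsics'],p['R'],p['t']
A=np.array([150+0j]); 
def jigpts():
    # s along arc from start (0) ; hinges at 45+42k ; end at 45+168+45
    s=np.array([-129]+[-84+42*k for k in range(5)]+[129])/150
    return np.c_[-.105+.15*np.cos(s),-.15*np.sin(s),0*s+.028]
def world(x,q):
    c,s_=np.cos(x[2]),np.sin(x[2]); return np.c_[x[0]+c*q[:,0]-s_*q[:,1],x[1]+s_*q[:,0]+c*q[:,1],q[:,2]+(x[3] if len(x)>3 else 0)]
def proj(K,R,t,X):
    c=X@R.T+t; u=c@K.T; return u[:,:2]/u[:,2:]
E
python3 - <<'E'
from h import *
q=jigpts();q=np.r_[q,[[0,0,0]]]
obs={}
for n in ['top','side']:
    p=ctrl.grab_frame(n)
    g=lambda t:[np.array(d['at']) for d in ctrl.mark_of(p,t)]
    h=g('row_1')[:5];s=g('row_start')[0];e=g('row_end')[0];j=g('jig')[0]
    h.sort(key=lambda a:np.linalg.norm(a-s)-np.linalg.norm(a-e))
    obs[n]=(P(p),np.array([s]+h+[e,j]))
f=lambda x,ns=('top','side'):np.concatenate([(proj(*obs[n][0],world(x,q))-obs[n][1]).ravel() for n in ns])
for ns in [('top','side'),('top',),('side',)]:
  best=min((least_squares(f,[.55,.1,a]+([0] if len(ns)>1 else []),args=(ns,),loss='soft_l1') for a in np.arange(0,6.2,.7)),key=lambda r:r.cost)
  print(best.x,best.cost); print(np.round(f(best.x,ns).reshape(-1,2),1).tolist())
  print(world(best.x,q).round(3).tolist())
E
```

```text
Traceback (most recent call last):
ValueError: operands could not be broadcast together with shapes (8,2) (7,2)
```

The top view shows the jig at about (275,219), with the dowel at (233,188). The row curves from (253,204) to (310,220), with the spares at (264,219) and (285,223) and the gauge at (265,264).

```bash
cat >> h.py <<'E'
def fitjig(ps,x0,free_z=False,extra=()):
    """ps: list of (pic,(K,R,t)); matches each prediction to the nearest mark"""
    q=np.r_[jigpts(),[[0,0,0]]]; D=[]
    for p,C in ps:
        g=lambda t:[np.array(d['at']) for d in ctrl.mark_of(p,t) if d['score']>.3]
        D.append((C,g('row_start')[:1],g('row_1'),g('row_end')[:1],g('jig')[:1]))
    x=np.array(list(x0)+([0.] if free_z else []))
    for it in range(6):
        pairs=[]
        for C,s,h,e,j in D:
            pr=proj(*C,world(x,q))
            for idx,l in ((range(0,1),s),(range(1,6),h),(range(6,7),e),(range(7,8),j)):
                for o in l:
                    i=min(idx,key=lambda i:np.linalg.norm(pr[i]-o)); pairs.append((C,i,o))
        f=lambda x:np.concatenate([(proj(*C,world(x,q[i:i+1]))[0]-o)*C[0][0,0]/C_d(C,x) for C,i,o in pairs])
        x=least_squares(f,x,loss='soft_l1',f_scale=2).x
    return x,[(i,np.round(proj(*C,world(x,q[i:i+1]))[0]-o,1).tolist()) for C,i,o in pairs]
def C_d(C,x): return C[0][0,0]
def wcam(p,s):
    w,a,b,c=s['orientation']
    from scipy.spatial.transform import Rotation as Ro
    T=np.eye(4);T[:3,:3]=Ro.from_quat([a,b,c,w]).as_matrix();T[:3,3]=s['tcp_pos']
    M=np.linalg.inv(T@np.array(p['T_tool_cam'])); return p['intrinsics'],M[:3,:3],M[:3,3]
E
python3 - <<'E'
from h import *
T=ctrl.grab_frame('top');S=ctrl.grab_frame('side')
# guess
for ps,fz in (([(T,P(T)),(S,P(S))],True),([(T,P(T))],False),([(S,P(S))],False)):
    x,r=fitjig(ps,[.55,.1,-.15],fz); print(x.round(4),r)
print(world(x,jigpts()).round(3).tolist())
w=ctrl.grab_frame('wrist'); print(w['T_tool_cam'],w['intrinsics'])
# bystanders rough on table
K,R,t=P(T)
for n,z in (('oil',0),('can',0),('jar',0),('gauge',0),('spare_a',.012),('driver',0)):
    for d in ctrl.mark_of(T,n):
        if d['score']>.3:
            r=R.T@np.linalg.inv(K)@np.array([*d['at'],1]);c=-R.T@t; print(n,d['score'],(c+r*(z-c[2])/r[2]).round(3))
E
```

```text
[ 0.5427  0.1104 -0.1934 -0.0055] [(0, [0.1, 1.3]), (3, [-0.0, -2.0]), (5, [1.7, 2.1]), (4, [-1.3, 0.2]), (1, [-0.2, -2.1]), (2, [3.2, 1.1]), (6, [-1.0, -2.0]), (7, [-3.0, -0.7]), (0, [0.6, 4.4]), (5, [2.1, -0.4]), (2, [0.7, 0.3]), (3, [2.4, -0.2]), (4, [-11.0, -17.9]), (4, [-0.1, 0.6]), (1, [-0.2, -2.3]), (6, [0.3, 0.8]), (7, [-1.0, 0.8])]
[ 0.5417  0.1096 -0.1937] [(0, [0.1, 1.6]), (3, [0.1, -1.8]), (5, [2.0, 2.4]), (4, [-1.1, 0.4]), (1, [-0.1, -1.9]), (2, [3.2, 1.3]), (6, [-0.6, -1.6]), (7, [-2.9, -0.4])]
[ 0.541   0.1141 -0.1897] [(0, [0.3, 4.7]), (5, [1.9, -0.5]), (2, [0.4, 0.4]), (3, [2.1, -0.3]), (4, [-11.2, -18.0]), (4, [-0.3, 0.5]), (1, [-0.5, -2.1]), (6, [0.2, 0.5]), (7, [-1.1, 0.8])]
[[0.555, 0.227, 0.028], [0.578, 0.188, 0.028], [0.587, 0.147, 0.028], [0.585, 0.106, 0.028], [0.572, 0.066, 0.028], [0.548, 0.032, 0.028], [0.513, 0.004, 0.028]]
[[-1.47042971e-03 -9.59441610e-01 -2.81903591e-01  7.68463454e-02]
 [ 9.99998896e-01 -1.47125422e-03 -2.08743585e-04  5.68363988e-04]
 [-2.14474568e-04 -2.81903587e-01  9.59442714e-01 -1.43439036e-01]
 [ 0.00000000e+00  0.00000000e+00  0.00000000e+00  1.00000000e+00]] [[285.26947913   0.         322.29720545]
 [  0.         285.26947913 195.82326235]
 [  0.           0.           1.        ]]
oil 0.57 [0.802 0.01  0.   ]
can 0.72 [ 0.684 -0.345  0.   ]
jar 0.8 [0.697 0.381 0.   ]
gauge 0.75 [0.419 0.141 0.   ]
spare_a 0.57 [0.538 0.141 0.012]
spare_a 0.49 [0.542 0.086 0.012]
driver 0.89 [0.494 0.386 0.   ]
```

drive_tool --targets "0 0 0.85 1 0 0 1;0 0 0.85 1 0 0 1;0 0 0.85 1 0 0 1;0 0 0.85 1 0 0 1;0 0 0.85 1 0 0 1;0 0 0.85 1 0 0 1;0 0 0.85 1 0 0 1;0 0 0.85 1 0 0 1;0 0 0.85 1 0 0 1;0 0 0.85 1 0 0 1" --grip_force 5

```text
time: 3.6
tcp_pos: [0.4577, -0.5965, 0.2413]
orientation: [-0.0, 0.995, -0.099, 0.0]
wrist_force: [-0.9, 0.2, -0.6]
opening: 0.0006
grip_force: 0.0
```

drive_tool --targets "0 0 0 -0.1 -1 0 1;0 0 0 -0.1 -1 0 1;0 0 0 -0.1 -1 0 1;0 0 0 -0.1 -1 0 1;0 0 0 -0.1 -1 0 1;0 0 0 -0.1 -1 0 1;0 0 0 -0.1 -1 0 1;0 0 0 -0.1 -1 0 1;0 0 0 -0.1 -1 0 1;0 0 0 -0.1 -1 0 1"

```text
time: 4.85
tcp_pos: [0.4763, -0.3952, 0.2414]
orientation: [0.0, 0.995, -0.098, 0.0]
wrist_force: [-0.0, 0.8, -0.3]
opening: 0.0004
grip_force: 0.0
```

drive_tool --targets "0 0 0 -0.1 -1 0 1;0 0 0 -0.1 -1 0 1;0 0 0 -0.1 -1 0 1;0 0 0 -0.1 -1 0 1;0 0 0 -0.1 -1 0 1;0 0 0 -0.1 -1 0 1;0 0 0 -0.1 -1 0 1;0 0 0 -0.1 -1 0 1;0 0 0 -0.1 -1 0 1;0 0 0 -0.1 -1 0 1"

```text
time: 6.1
tcp_pos: [0.4955, -0.1952, 0.2414]
orientation: [0.0, 0.995, -0.098, 0.0]
wrist_force: [0.1, 0.3, 0.4]
opening: 0.0005
grip_force: 0.0
```

drive_tool --targets "0 0 0 -0.2 -1 0 1;0 0 0 -0.2 -1 0 1;0 0 0 -0.2 -1 0 1;0 0 0 -0.2 -1 0 1;0 0 0 -0.2 -1 0 1;0 0 0 -0.2 -1 0 1;0 0 0 -0.2 -1 0 1;0 0 0 -0.2 -1 0 1;0 0 0 -0.2 -1 0 1;0 0 0 -0.2 -1 0 1"

```text
time: 7.35
tcp_pos: [0.4948, 0.0087, 0.2414]
orientation: [0.0, 0.995, -0.098, 0.0]
wrist_force: [0.5, -0.3, 1.1]
opening: 0.0006
grip_force: 0.0
```

Run:
```python
from h import *
s=ctrl.get_state();w=ctrl.grab_frame('wrist')
cv2.imwrite('pics/w1.png',w['frame'][:,:,::-1])
x,r=fitjig([(w,wcam(w,s))],[.542,.110,-.193]);print(s['time'],s['tcp_pos'],x.round(4),r);print(world(x,jigpts()).round(4).tolist())
```

```text
7.35 [0.49481489 0.00866749 0.24142551] [ 0.5383  0.1148 -0.1941] [(0, [0.3, -0.8]), (3, [2.4, 1.0]), (5, [-1.6, -1.0]), (1, [-3.1, 1.7]), (4, [3.5, -0.2]), (2, [-1.0, 0.0]), (6, [-0.5, 0.4]), (7, [0.8, -0.9])]
[[0.5532, 0.2277, 0.028], [0.5753, 0.1887, 0.028], [0.5847, 0.1479, 0.028], [0.5824, 0.1061, 0.028], [0.5687, 0.0666, 0.028], [0.5446, 0.0323, 0.028], [0.5094, 0.0046, 0.028]]
```

View pics/w1.png

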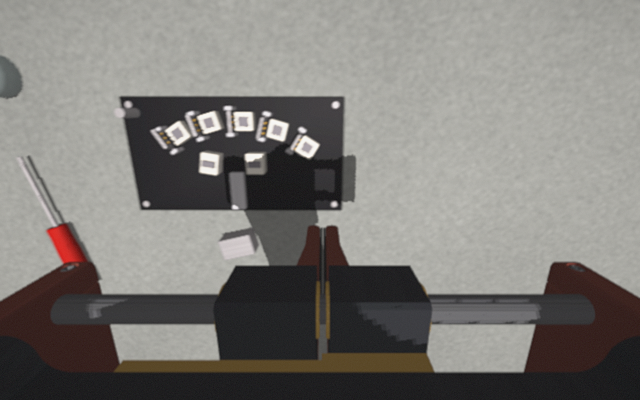

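The wrist view shows the row from (165,138), near the dowel at (125,112), to (305,145). Both spares are inside the bow, at (209,163) and (255,162). Next I move above row_start and measure again.

drive_tool --targets "0 0 0 0.07 -1 0.4 1;0 0 0 0.07 -1 0.4 1;0 0 0 0.07 -1 0.4 1;0 0 0 0.07 -1 0.4 1;0 0 0 0.07 -1 0.4 1;0 0 0 0.07 -1 0.4 1;0 0 0 0.07 -1 0.4 1;0 0 0 0.07 -1 0.4 1;0 0 0 0.07 -1 0.4 1;0 0 0 0.07 -1 0.4 1"

```text
time: 8.85
tcp_pos: [0.5481, 0.2022, 0.1608]
orientation: [0.0, 0.995, -0.098, 0.0]
wrist_force: [-0.1, 0.4, 1.0]
opening: 0.0005
grip_force: 0.0
```

Run:
```python
from h import *
s=ctrl.get_state();w=ctrl.grab_frame('wrist')
cv2.imwrite('pics/w2.png',w['frame'][:,:,::-1])
x,r=fitjig([(w,wcam(w,s))],[.538,.115,-.194]);print(s['time'],s['tcp_pos'],x.round(4),r);print(world(x,jigpts()).round(4).tolist())
```

```text
8.85 [0.54805868 0.20215506 0.16081195] [ 0.5364  0.1129 -0.1993] [(0, [1.0, -3.2]), (5, [-1.6, -0.2]), (4, [2.7, 0.8]), (1, [-0.2, 3.6]), (3, [0.4, 0.1]), (2, [0.4, 1.2]), (6, [-2.9, -1.5]), (7, [-0.4, -1.4])]
[[0.5519, 0.2258, 0.028], [0.5739, 0.1867, 0.028], [0.583, 0.1458, 0.028], [0.5805, 0.104, 0.028], [0.5666, 0.0646, 0.028], [0.5423, 0.0305, 0.028], [0.5069, 0.0029, 0.028]]
```

View pics/w2.png

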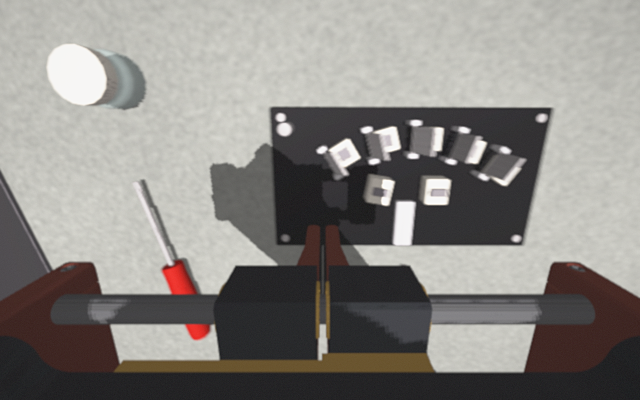

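drive_tool --targets "0 0 0 0 -0.65 0.5 1;0 0 0 0 -0.65 0.5 1;0 0 0 0 0 1 1;0 0 0 0 0 1 1;0 0 0 0 0 0 1"

```text
time: 9.72
tcp_pos: [0.5514, 0.2266, 0.0994]
orientation: [0.001, 0.995, -0.097, -0.002]
wrist_force: [0.9, -0.7, 0.9]
opening: 0.0004
grip_force: 0.0
```

Run:
```python
from h import *
s=ctrl.get_state();w=ctrl.grab_frame('wrist');T=ctrl.grab_frame('side')
cv2.imwrite('pics/w3.png',w['frame'][:,:,::-1])
print(s['time'],s['tcp_pos'])
for ps,fz in (([(w,wcam(w,s))],False),([(w,wcam(w,s)),(T,P(T))],True)):
    x,r=fitjig(ps,[.537,.114,-.197],fz);print(x.round(4),r)
x=np.array([.5373,.114,-.197]);Q=world(x,jigpts());print(Q.round(4).tolist())
a=-.197;B=np.array([[np.cos(a),np.sin(a)],[np.sin(a),-np.cos(a)]])
print(((Q[:,:2]-s['tcp_pos'][:2])@B.T/.02).round(2).tolist())
```

```text
9.725 [0.5514048  0.22660159 0.0993811 ]
[ 0.5375  0.1135 -0.201 ] [(0, [2.6, 0.2]), (5, [-2.0, -0.9]), (4, [-1.1, -0.9]), (3, [1.6, 0.7]), (1, [-1.4, 0.2]), (2, [1.1, -0.1]), (6, [-1.7, 0.5]), (7, [1.3, -0.3])]
[ 0.5386  0.1151 -0.2023  0.0033] [(0, [0.2, 0.5]), (5, [-0.4, -0.8]), (4, [-0.2, -1.2]), (3, [1.7, 0.2]), (1, [-3.1, 0.1]), (2, [0.3, -0.6]), (6, [0.3, 1.3]), (7, [1.0, -0.1]), (0, [0.5, 0.2]), (3, [0.0, -0.5]), (5, [1.9, 3.3]), (2, [0.4, -1.4]), (4, [1.0, 4.1]), (1, [-2.2, 1.3]), (3, [39.9, 44.1]), (6, [-2.1, -0.7]), (7, [-1.7, -0.3])]
[[0.5526, 0.2269, 0.028], [0.5746, 0.1878, 0.028], [0.5838, 0.147, 0.028], [0.5814, 0.1052, 0.028], [0.5676, 0.0657, 0.028], [0.5434, 0.0315, 0.028], [0.5081, 0.0039, 0.028]]
[[0.05, -0.02], [1.51, 1.68], [2.37, 3.59], [2.66, 5.66], [2.37, 7.73], [1.51, 9.64], [0.05, 11.34]]
```

View pics/w3.png

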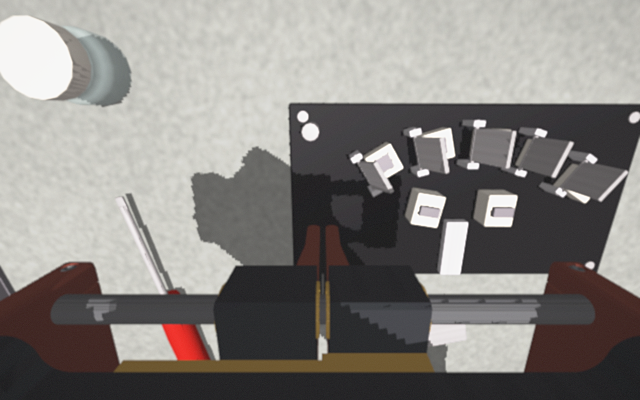

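The wrist view shows all five flaps upright, from (375,170) to (590,180), with the fingertips over bare plate before flap 1. The height fit agrees with the text to about 3 mm. I descend until the tips are about 37 mm up.

drive_tool --targets "0 0 0 0 0 0.7 1;0 0 0 0 0 0.7 1;0 0 0 0 0 0.7 1;0 0 0 0 0 0.1 1;0 0 0 0 0 0 1"

```text
time: 11.05
tcp_pos: [0.5527, 0.2265, 0.0571]
orientation: [0.0, 0.995, -0.098, -0.0]
wrist_force: [-0.1, 0.5, -0.9]
opening: 0.0008
grip_force: 0.0
```

drive_tool --targets "0 0 0 0.29 0.34 0 1;0 0 0 0.29 0.34 0 1;0 0 0 0.29 0.34 0 1;0 0 0 0.29 0.34 0 1;0 0 0 0.29 0.34 0 1"

```text
time: 11.68
tcp_pos: [0.5748, 0.1872, 0.0574]
orientation: [-0.0, 0.995, -0.098, -0.0]
wrist_force: [-0.4, 0.5, -0.1]
opening: 0.0005
grip_force: 0.4
```

drive_tool --targets "0 0 0 0.17 0.38 0.05 1;0 0 0 0.17 0.38 0.05 1;0 0 0 0.17 0.38 0 1;0 0 0 0.17 0.38 0 1;0 0 0 0.17 0.38 0 1"

```text
time: 12.3
tcp_pos: [0.5839, 0.1468, 0.0554]
orientation: [-0.0, 0.995, -0.098, -0.0]
wrist_force: [0.2, 0.7, 1.1]
opening: 0.0009
grip_force: 0.5
```

Run:
```python
from h import *
s=ctrl.get_state();w=ctrl.grab_frame('wrist');print(s['tcp_pos'],s['wrist_force'])
cv2.imwrite('pics/w4.png',w['frame'][:,:,::-1])
x,r=fitjig([(w,wcam(w,s))],[.537,.114,-.197]);print(x.round(4),r)
```

```text
[0.58391023 0.14676553 0.05538109] [0.1735919  0.70531668 1.05117796]
[ 0.5376  0.1132 -0.1941] [(0, [-0.8, -1.1]), (4, [4.0, 1.8]), (5, [-3.1, -0.8]), (2, [3.4, 2.5]), (4, [37.6, -46.0]), (1, [-0.5, 1.4]), (3, [-1.6, -0.5]), (6, [-3.0, -0.6]), (7, [0.1, 0.4])]
```

View pics/w4.png

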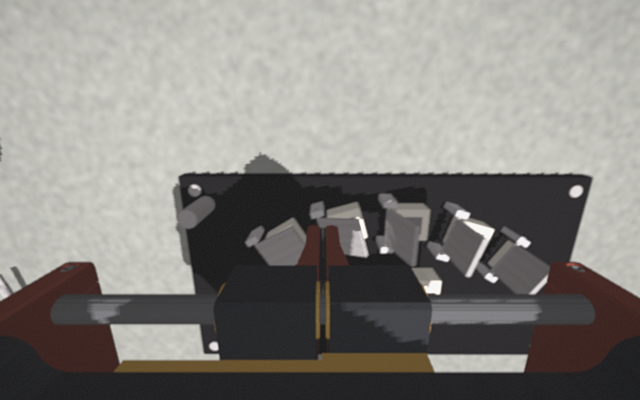

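Flap 1 (280,245) is folded, flap 2 is being pushed at (340,235), and the jig has not moved. I carry on along the row.

drive_tool --targets "0 0 0 0.06 0.41 0 1;0 0 0 0.06 0.41 0 1;0 0 0 0.06 0.41 0 1;0 0 0 0.06 0.41 0 1;0 0 0 0.06 0.41 0 1;0 0 0 -0.06 0.41 0 1;0 0 0 -0.06 0.41 0 1;0 0 0 -0.06 0.41 0 1;0 0 0 -0.06 0.41 0 1;0 0 0 -0.06 0.41 0 1"

```text
time: 13.8
tcp_pos: [0.5679, 0.0663, 0.0554]
orientation: [-0.0, 0.995, -0.098, 0.0]
wrist_force: [0.2, 1.5, -0.3]
opening: 0.001
grip_force: 0.5
```

drive_tool --targets "0 0 0 -0.17 0.38 0 1;0 0 0 -0.17 0.38 0 1;0 0 0 -0.17 0.38 0 1;0 0 0 -0.17 0.38 0 1;0 0 0 -0.17 0.38 0 1;0 0 0 -0.29 0.34 0 1;0 0 0 -0.29 0.34 0 1;0 0 0 -0.29 0.34 0 1;0 0 0 -0.29 0.34 0 1;0 0 0 -0.29 0.34 0 1"

```text
time: 15.05
tcp_pos: [0.5082, 0.0043, 0.0553]
orientation: [0.0, 0.995, -0.098, -0.0]
wrist_force: [-0.3, 0.1, -0.6]
opening: 0.0005
grip_force: 0.0
```

Run:
```python
from h import *
s=ctrl.get_state();w=ctrl.grab_frame('wrist');print(s['time'],s['tcp_pos'],s['wrist_force'])
cv2.imwrite('pics/w5.png',w['frame'][:,:,::-1])
```

```text
15.05 [0.50815567 0.00433866 0.05529524] [-0.31298291  0.09058855 -0.59597327]
```

View pics/w5.png

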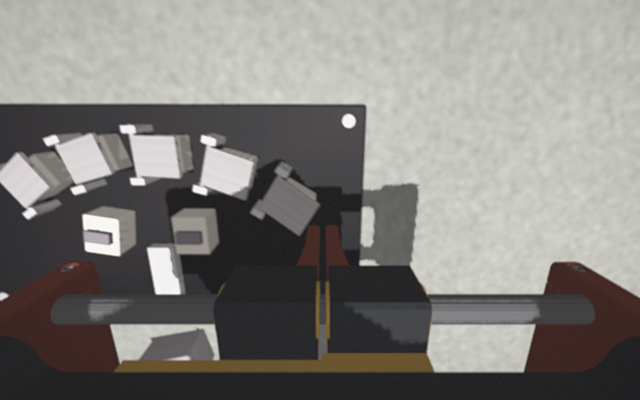

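All five flaps lie flat, from (30,180) to (290,205), and the spares are in place. I lift straight up and check again.

drive_tool --targets "0 0 0 -0.1 0.1 -0.5 1;0 0 0 0 0 -1 1;0 0 0 0 0 -1 1;0 0 0 0 0 -1 1;0 0 0 0 0 -1 1;0 0 0 0 0 -1 1;0 0 0 0 0 -1 1;0 0 0 0 0 -1 1;0 0 0 0 0 -1 1;0 0 0 0 0 0 1"

```text
time: 16.35
tcp_pos: [0.5075, 0.0035, 0.2272]
orientation: [-0.0, 0.995, -0.098, 0.002]
wrist_force: [0.1, 0.3, -0.0]
opening: 0.0006
grip_force: 0.0
```

Run:
```python
from h import *
s=ctrl.get_state();w=ctrl.grab_frame('wrist');x,r=fitjig([(w,wcam(w,s))],[.537,.114,-.197]);print(s['time'],s['tcp_pos'],x.round(4))
cv2.imwrite('pics/w6.png',w['frame'][:,:,::-1])
```

```text
16.35 [0.50754734 0.0035163  0.22722683] [ 0.5386  0.1124 -0.194 ]
```

View pics/w6.png

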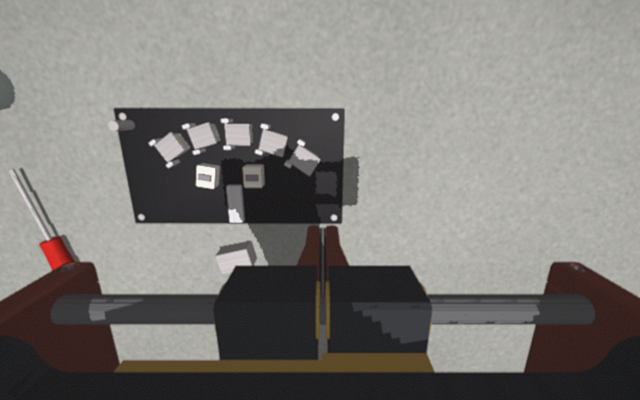

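All five flaps are flat, from (170,148) to (303,158). The jig, spares, gauge and driver have not moved, and the arm is clear.

```bash
python3 -c "
from bench import ctrl
print(ctrl.sign_off())"
```

```text
the job is handed in; nothing more can be done
None
```

All five flaps were folded flat in one low pass from the dowel end, with the jig unmoved to within measurement error, nothing in the wrist view disturbed and the arm clear; the job is handed in (no verdict was returned).

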